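# Loosen a centrifuge nut of unknown thread

### The job

Loosen the black round nut on top of the blue mini centrifuge. Nobody remembers which way its thread runs, so try it gently, feel which way gives, turn it that way until it reaches its stop (about 50 degrees), and let go. Do not turn the nut of the orange centrifuge.

Things in the scene. Friction and masses are not known exactly. Their poses are not given: they have to be found in the camera images.
- blue_nut (a joint): Angle of the blue centrifuge's nut, rad, near 0 when tight, positive anticlockwise from above. It turns easily (0.1 N m, a 40 N grip is ample) in one direction only, to a firm stop at 0.9 or -0.9, and stays where left; the other way it has under 0.2 rad of play and is then blocked. Which way is free changes from start to start and cannot be seen.
- blue_nut_grip (a point): (mm) Grip point of the blue mini centrifuge's nut: on its axis, z 101; z axis up, x along the white mark. The nut: upright black knurled cylinder, 30 in diameter, its sides from z 79 to 106, a white mark on top, to be gripped from any side, on a dark disc 48 across, in the middle of the flat top (z 70) of a round fixed centrifuge, 130 across: white foot, blue upper half.
- orange_nut (a joint): turning angle of the orange centrifuge's nut in rad, 0 at the start; to be left as it is.
- orange_nut_grip (a point): The same point on the nut of the orange mini centrifuge, which is the same in shape and size but has an orange upper half. It is fixed to the worktop, left or right of the blue one.
There are look-alikes about, which are no part of the job. There is more than one size of the part that bears blue_nut; the job needs the largest.

How it is judged:
At the end, for the whole second after the job is handed in: the blue centrifuge's nut has been turned more than 0.72 rad (its stop is at 0.9) the way it gives and rests there; the orange centrifuge's nut is within 0.15 rad of where it was ((value of joint blue_nut above 0.72 rad or value of joint blue_nut below -0.72 rad) and velocity of joint blue_nut between -0.05 and 0.05 rad/s and value of joint orange_nut below 0.15 rad); the robot touches nothing.
It fails at once if the orange centrifuge's nut is turned by more than 0.15 rad (value of joint orange_nut above 0.15 rad).
It also fails if it takes over 29 s, if anything falls off the work surface, if the arm or the gripper's body presses on something with over 40 N, if the wrist force passes 120 N, or if a joint passes its speed limit or range.

### The arm

A 6-joint arm with a two-finger parallel gripper is mounted at the origin on a cart in front of the work surface, level with it; the furniture and walls round the work are solid. World frame = base frame: x ahead of the robot, y to its left, z up, the work surface at z = 0. Lengths are in m, angles in rad, forces in N, time in s.
With the tool pointing down it reaches from about 0.35 to 0.85 m from the base axis. Payload 8.1 kg.
Tool frame: the origin (TCP) lies on the centre line of the jaws, within the pads' length; the fingertips stand 14 mm ahead of it and the grasp point (between the pads) lies 5 mm behind it; z points along the fingers, y is the line along which they close (so a half turn about z gives the same grasp; the last joint's range is limited). The gripper opens to 85 mm and grips with 20 to 120 N. Pads are 22 mm wide; open, the fingers measure 114 mm over their backs; the gripper's body (76 mm by 85 mm) begins 54 mm behind the grasp point. The pads swing forward as they close: fully open they stand 13 mm farther back than shut.
Start: joints at [-1.421, 0.13, 1.488, -0, 1.523, -0.085], TCP at [0.14, -0.584, 0.245] pointing down, gripper open.
Joint ranges: [-2.96, 2.96], [-0.89, 2.26], [0.02, 2.5], [-1.34, 4.48], [0, 2.73], [-2.66, 2.66]. Speed limits (rad/s): [2.39, 2.39, 2.79, 3.14, 3.14, 3.14].

### API

Orientations are given as a unit quaternion [w, x, y, z].
In Python, from bench import r, snapshot gives the robot as it stands.
- The arm moves only by the shell command python3 -m inch 'ROWS' [FORCE]. ROWS is JSON, a list of rows, each an object with "delta_pos": the shift along the tool's x, y, z in units of 0.6 m (1.0 is 0.6 m), a list of three; "rotation": the turn, a rotation vector about the tool's x, y, z in units of 180 degrees (1.0 is 180 degrees), a list of three; "grip": the opening, from -1 (shut) to 1 (fully open). A call has exactly 5 rows; each row shifts and turns the commanded pose from where the row before left it, along the tool's axes as they then stand; what a row does not reach is not made up. A row lasts 1/10 s, in which the tool goes at most 50 mm and 8.59 degrees, less where a joint would pass 70% of its speed; a pose out of reach is approached as far as the arm can. A call with a number of a shift or a turn outside -1 to 1 is refused whole. A call with a gripper value outside its range is refused whole. The fingers move at their own pace and stop on an object; FORCE is the grip in N (left out, the last holds). Time passes only in rows, so rows that do not move let the fingers close, or fill a call up. It gives the time, the measured TCP pose, the force, the opening and the grip force at its end, in the units of the state.
- r.observe(): the state, without advancing time (a new reading comes with each control period).
- snapshot(name): name is "side" or "top" or "wrist"; returns a dict with "color" (420x560x3 uint8, red, green, blue), "z_map" (420x560 float32, m along the optical axis (not along the pixel's ray), 0 where there is no reading), "camera_matrix" (3x3 intrinsics, pixels), "k1" (the pictures are not rectified: a ray, as slopes to the right and down, at radius r is drawn at 1 + k1 r^2 times it, then the intrinsics apply), "xyz" and "orientation" of the camera in the world. Camera axes: x right, y down, z forward; pixel columns grow to the right and rows downward; lengths in m; the calibration is good to about 2 mm. A picture is of the moment at which its call begins.
- r.hand_in(): hands the job in; it is judged then, once.
The state is a dict: "time_s": time; "q": joint angles; "joint_vel": joint speeds; "joint_efforts": joint torques, N m; "eef_pos": TCP position; "eef_rot": TCP orientation; "contact_force": force on the tool from outside, world axes, zero at the start; "torque": the same for the moment, N m; "gripper_width": finger opening in m; "grip_force": force on a finger pad.
Only numpy, scipy, OpenCV 4.12 (cv2) and the standard library are available. Lean on these libraries where they do the work, as an engineer would, in place of code of your own. Each camera call takes 0.05 s, during which the arm holds its last target. There are 200 camera calls.

## Working session

There is one attempt and no reset: what is moved stays moved. The work goes in short steps, Python scripts to look and compute and a shell command to move; the robot and the scene stay as the last step left them, time stands still between calls to the robot, and variables do not carry over. Pictures are saved under pics/ and viewed, at most 10 in all, crops included, and the job is handed in when it is done.

```bash
mkdir -p pics; ls
python3 - <<'E'
from bench import r,snapshot
import cv2,numpy as np,pickle
d={}
for n in("top","side"):
    s=snapshot(n);d[n]=s
    cv2.imwrite(f"pics/{n}0.png",s["color"][:,:,::-1]);print(n,s["xyz"],s["orientation"],s["camera_matrix"],s["k1"])
pickle.dump(d,open("s0.pkl","wb"))
print(r.observe())
E
```

```text
pics
top [ 0.40719726 -0.005298    0.95640419] [-0.0446644   0.70745705 -0.70345944  0.05152117] [[458.2616463    0.         284.143354  ]
 [  0.         458.2616463  209.12967604]
 [  0.           0.           1.        ]] 0.02164571660316999
side [0.21407898 0.62585938 0.54605583] [ 0.11881871 -0.19814416  0.85917173 -0.45655772] [[449.63084296   0.         270.51462301]
 [  0.         449.63084296 206.03884906]
 [  0.           0.           1.        ]] -0.04414113647435492
{'time_s': 0.1, 'q': array([-1.42139955e+00,  1.31107087e-01,  1.48917949e+00, -8.42144319e-06,
        1.52298446e+00, -8.53923981e-02]), 'joint_vel': array([ 0.00039012, -0.0017545 , -0.0025597 ,  0.00075119,  0.0010804 ,
       -0.00021373]), 'joint_efforts': array([-2.60297247e-04, -5.70950282e+01, -5.01943445e+01, -3.71423357e-04,
        7.99123227e-03,  2.37080934e-05]), 'eef_pos': array([ 0.13953575, -0.58306541,  0.24433149]), 'eef_rot': array([-8.38625235e-04,  9.93116792e-01,  1.17125291e-01, -3.10549037e-05]), 'contact_force': array([-0.32287009, -0.28630604, -0.02825386]), 'torque': array([ 0.04325131, -0.00810681,  0.00497892]), 'grip_force': 0.0, 'gripper_width': 0.0854813334352134}
```

View pics/top0.png

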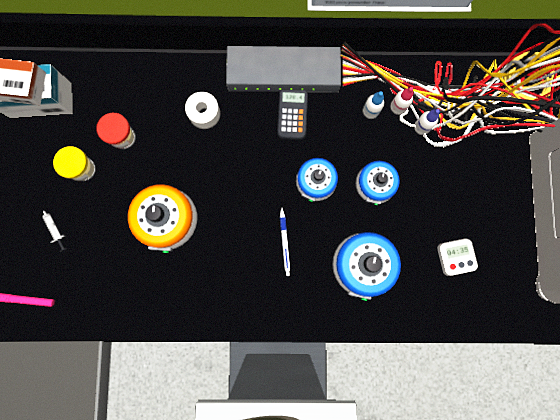

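View pics/side0.png

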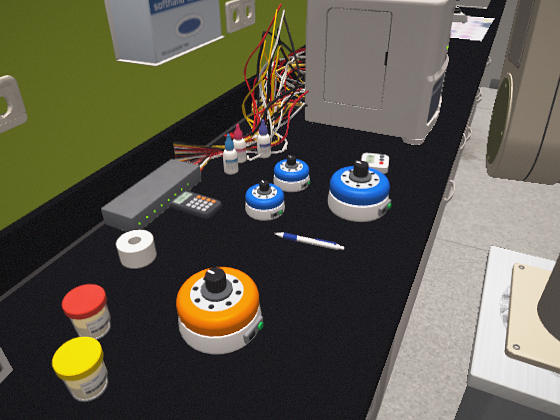

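In the top view there are three blue centrifuges: at (317,179), (378,182) and (367,264). The last is clearly the largest, about 66 px across against 42 px, so it is the target, and in the side view it sits at (359,190). The orange one is at (160,217) in the top view. I'll confirm this in a crop and measure it.

```bash
cat > h.py <<'E'
import numpy as np,cv2
from scipy.spatial.transform import Rotation as R
def rot(q): return R.from_quat([q[1],q[2],q[3],q[0]]).as_matrix()
def rays(s,uv):
    K=s["camera_matrix"];p=(np.asarray(uv,float).reshape(-1,2)-[K[0,2],K[1,2]])/[K[0,0],K[1,1]]
    u=p.copy()
    for _ in range(20): u=p/(1+s["k1"]*(u**2).sum(1,keepdims=True))
    return np.c_[u,np.ones(len(u))]@rot(s["orientation"]).T
def onplane(s,uv,z):
    d=rays(s,uv);o=np.asarray(s["xyz"]);return o+d*((z-o[2])/d[:,2:])
def cloud(s):
    v,u=np.mgrid[:420,:560];d=rays(s,np.c_[u.ravel(),v.ravel()])
    return (np.asarray(s["xyz"])+d*s["z_map"].reshape(-1,1)).reshape(420,560,3)
def tri(s1,a,s2,b):
    o1,o2=np.asarray(s1["xyz"]),np.asarray(s2["xyz"]);d1,d2=rays(s1,a)[0],rays(s2,b)[0]
    t=np.linalg.lstsq(np.c_[d1,-d2],o2-o1,rcond=None)[0];p,q=o1+t[0]*d1,o2+t[1]*d2
    return (p+q)/2,np.linalg.norm(p-q)
E
python3 - <<'E'
import pickle;from h import *
d=pickle.load(open("s0.pkl","rb"));T,S=d["top"],d["side"]
c=[cv2.resize(s["color"][y-45:y+45,x-45:x+45],(390,390),interpolation=2) for s,x,y in((T,367,264),(S,359,190))]
cv2.imwrite("pics/crop.png",np.hstack(c)[:,:,::-1])
# blue discs: size and centre from masks
for n,s in d.items():
    m=cv2.inRange(cv2.cvtColor(s["color"],cv2.COLOR_RGB2HSV),(95,120,80),(125,255,255))
    for k in cv2.findContours(m,0,2)[0]:
        if cv2.contourArea(k)>300:
            e=cv2.fitEllipse(cv2.convexHull(k));print(n,np.round(e[0],1),np.round(e[1],1))
for n,s in d.items():
    P=cloud(s)
    for nm,c in(("blue",onplane(T,(372,264),.1)[0]),("orange",onplane(T,(156,213),.1)[0])):
        m=(np.hypot(*(P[...,:2]-c[:2]).transpose(2,0,1))<.03)&(s["z_map"]>0)&(P[...,2]>.098)
        q=P[m];v,u=np.nonzero(m)
        if len(q): print(n,nm,c,len(q),"med",np.median(q,0),"minmax",q.min(0),q.max(0),"px",u.mean(),v.mean())
E
```

```text
top [368.3 264. ] [63.5 65. ]
top [378.9 180.2] [39.8 40.5]
top [317.2 177.3] [39.8 40.5]
side [264.1 195.8] [27.  39.4]
side [359.1 185. ] [40.2 61.5]
side [291.1 169.5] [23.5 36.1]
top blue [ 0.42270256 -0.17703601  0.1       ] 216 med [ 0.42265432 -0.17775413  0.10600308] minmax [ 0.40800798 -0.19310884  0.09846089] [ 0.43742343 -0.16350013  0.10957672] px 373.1296296296296 263.75925925925924
top orange [0.51567865 0.22699964 0.1       ] 219 med [0.51485015 0.23067776 0.10604482] minmax [0.50032205 0.21736484 0.09811864] [0.53064309 0.24642579 0.11047849] px 153.04109589041096 213.01826484018264
side blue [ 0.42270256 -0.17703601  0.1       ] 120 med [ 0.42030216 -0.17163194  0.10454386] minmax [ 0.40700979 -0.19064367  0.09805027] [ 0.43701956 -0.1607722   0.10780565] px 361.0083333333333 165.225
side orange [0.51567865 0.22699964 0.1       ] 304 med [0.51291999 0.23490106 0.10570475] minmax [0.49932057 0.2172075  0.09826395] [0.52891339 0.24817944 0.10836354] px 214.37828947368422 275.4144736842105
```

View pics/crop.png

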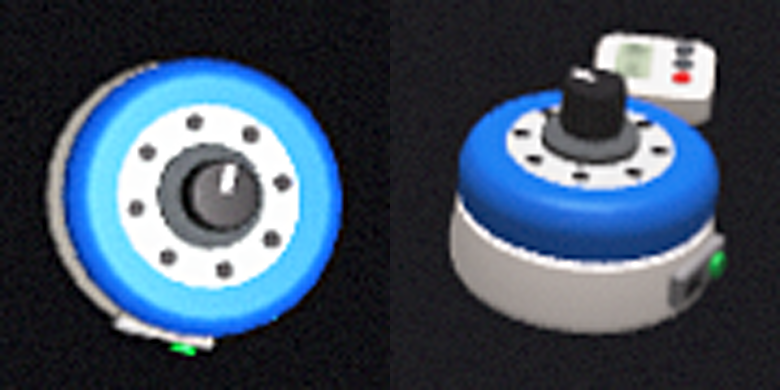

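The crop confirms it: this is the large blue unit with the nut and white mark, nut top at about (374,264) in the top view and (361,164) in the side view. Both views put the axis near (0.422, -0.177) with the top at z≈0.106. The tool yaw of 13.5° leaves room for wrist turn either way, so I'll move above the nut.

```bash
python3 -m inch '[{"delta_pos":[0.06,-0.053,0],"rotation":[0,0,0],"grip":1},{"delta_pos":[0.06,-0.053,0],"rotation":[0,0,0],"grip":1},{"delta_pos":[0.06,-0.053,0],"rotation":[0,0,0],"grip":1},{"delta_pos":[0.06,-0.053,0],"rotation":[0,0,0],"grip":1},{"delta_pos":[0.06,-0.053,0],"rotation":[0,0,0],"grip":1}]' 40
python3 -m inch '[{"delta_pos":[0.06,-0.053,0],"rotation":[0,0,0],"grip":1},{"delta_pos":[0.06,-0.053,0],"rotation":[0,0,0],"grip":1},{"delta_pos":[0.06,-0.053,0],"rotation":[0,0,0],"grip":1},{"delta_pos":[0.06,-0.053,0],"rotation":[0,0,0],"grip":1},{"delta_pos":[0.03,-0.03,0],"rotation":[0,0,0],"grip":1}]'
python3 - <<'E'
from bench import r,snapshot
from h import *
import pickle
s=snapshot("wrist");pickle.dump(s,open("w1.pkl","wb"))
cv2.imwrite("pics/w1.png",s["color"][:,:,::-1]);o=r.observe();print(o["eef_pos"],o["q"],s["xyz"])
P=cloud(s);m=(s["z_map"]>0)&(abs(P[...,2]-.106)<.004)&(np.hypot(P[...,0]-.422,P[...,1]+.177)<.025)
q=P[m];v,u=np.nonzero(m);print(len(q),np.median(q,0),(q.min(0)+q.max(0))/2,u.mean(),v.mean())
E
```

```text
time_s: 0.6
eef_pos: [0.2782, -0.3852, 0.2448]
eef_rot: [-0.0, 0.993, 0.117, -0.0]
contact_force: [1.5, 0.1, 0.1]
gripper_width: 0.0853
grip_force: 0.0
time_s: 1.1
eef_pos: [0.4027, -0.2051, 0.245]
eef_rot: [-0.0, 0.993, 0.118, 0.0]
contact_force: [-0.1, -0.3, 0.8]
gripper_width: 0.0853
grip_force: 0.0
[ 0.40369777 -0.20330509  0.24501103] [-0.5820417  -0.2808152   1.87936387  0.00255436  1.54360518  0.75059152] [ 0.47813625 -0.18780374  0.3733669 ]
1047 [ 0.42491019 -0.17941524  0.10494428] [ 0.42431533 -0.17914496  0.1048275 ] 252.5157593123209 164.46895893027698
```

View pics/w1.png

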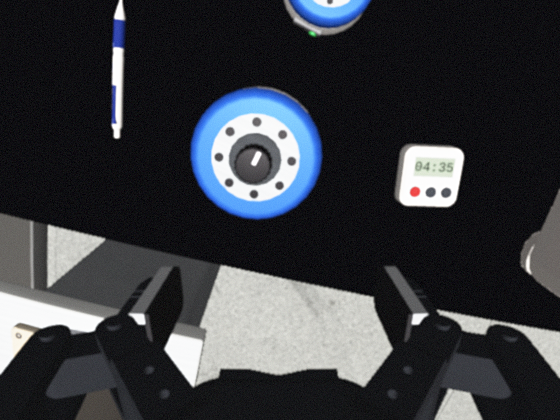

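The wrist view shows the nut's top at (254,163) and its mark at (257,158), with nothing in the way. I'll triangulate the nut and its mark across views for position and height.

Run:
```python
from bench import r
from h import *
import pickle
d=pickle.load(open("s0.pkl","rb"));T,S=d["top"],d["side"];W=pickle.load(open("w1.pkl","rb"))
def mark(s,x,y,w):
    g=cv2.cvtColor(s["color"],cv2.COLOR_RGB2GRAY)[y-w:y+w+1,x-w:x+w+1].astype(float);g=np.clip(g-150,0,None)
    v,u=np.mgrid[-w:w+1,-w:w+1];return x+(u*g).sum()/g.sum(),y+(v*g).sum()/g.sum()
mt,ms,mw=mark(T,375,260,4),mark(S,359,162,4),mark(W,257,158,8);print(mt,ms,mw)
for a in((T,mt,S,ms),(W,mw,T,mt),(W,mw,S,ms)):print("mark",*tri(*a))
def nut(s,x,y,w):  # dark knob top, brighter than sides? use depth-free: threshold nut vs disc
    pass
print("nut W/T",*tri(W,(254,162.5),T,(374.2,264.2)))
for s,p in((W,(254,162.5)),(T,(374.2,264.2)),(S,(361,164))):print(onplane(s,p,.106))
p=np.array([.4235,-.1785,.096]);o=r.observe();print("delta units",rot(o["eef_rot"]).T@(p-o["eef_pos"])/.6,o["contact_force"])
```

```text
(np.float64(374.13402732595966), np.float64(259.7755367599219)) (np.float64(360.72791164658634), np.float64(160.1335341365462)) (np.float64(255.87535229310785), np.float64(158.0349730976172))
mark [ 0.42726488 -0.17979146  0.1108377 ] 0.006161616619139396
mark [ 0.43034033 -0.18075688  0.10256837] 0.00031167857631617194
mark [ 0.42812019 -0.18211452  0.10899119] 0.006747814798007062
nut W/T [ 0.42363119 -0.18102003  0.09508121] 0.003216036960000168
[[ 0.42694809 -0.18026851  0.106     ]]
[[ 0.42225274 -0.1798838   0.106     ]]
[[ 0.42119195 -0.17383991  0.106     ]]
delta units [ 0.04145437 -0.03185701  0.24848266] [0.51045851 1.32392321 0.52244972]
```

Heights agree with 0.106 for the top, and the axis is about (0.4235, -0.179). I'll centre over it and descend.

```bash
python3 -m inch '[{"delta_pos":[0.041,-0.031,0.03],"rotation":[0,0,0],"grip":1},{"delta_pos":[0,0,0.07],"rotation":[0,0,0],"grip":1},{"delta_pos":[0,0,0.07],"rotation":[0,0,0],"grip":1},{"delta_pos":[0,0,0.05],"rotation":[0,0,0],"grip":1},{"delta_pos":[0,0,0.03],"rotation":[0,0,0],"grip":1}]'
python3 -m inch '[{"delta_pos":[0,0,0],"rotation":[0,0,0],"grip":0.2},{"delta_pos":[0,0,0],"rotation":[0,0,0],"grip":-0.1},{"delta_pos":[0,0,0],"rotation":[0,0,0],"grip":-0.25},{"delta_pos":[0,0,0],"rotation":[0,0,0],"grip":-0.4},{"delta_pos":[0,0,0],"rotation":[0,0,0],"grip":-0.5}]' 40
python3 -c "
from bench import r
o=r.observe();print(o['q'],o['torque'],o['contact_force'])"
```

```text
time_s: 1.65
eef_pos: [0.419, -0.1832, 0.0918]
eef_rot: [-0.001, 0.993, 0.117, -0.002]
contact_force: [-0.2, 0.0, -0.3]
gripper_width: 0.0852
grip_force: 0.0
time_s: 2.15
eef_pos: [0.4209, -0.1794, 0.0974]
eef_rot: [-0.005, 0.993, 0.117, -0.0]
contact_force: [-12.0, 32.3, 27.8]
gripper_width: 0.0285
grip_force: 38.5
[-0.52108848 -0.13005864  2.02738205  0.00824439  1.25066454  0.81155072] [5.74933478 2.04717631 0.14352425] [-12.04774067  32.2658869   27.77152543]
```

Gripped (28.5 mm), but the command sits about 4 mm off-axis and 6 mm low, so the fingers press. I'll bring the command to the measured pose.

```bash
python3 -m inch '[{"delta_pos":[0.002,-0.003,-0.005],"rotation":[0,0,0],"grip":-0.5},{"delta_pos":[0.002,-0.003,-0.005],"rotation":[0,0,0],"grip":-0.5},{"delta_pos":[0,0,0],"rotation":[0,0,0],"grip":-0.5},{"delta_pos":[0,0,0],"rotation":[0,0,0],"grip":-0.5},{"delta_pos":[0,0,0],"rotation":[0,0,0],"grip":-0.5}]'
python3 -c "
from bench import r
o=r.observe();print(o['q'],o['torque'],o['contact_force'])"
```

```text
time_s: 2.65
eef_pos: [0.4206, -0.1789, 0.0984]
eef_rot: [-0.002, 0.993, 0.117, -0.002]
contact_force: [6.0, -1.2, -28.4]
gripper_width: 0.0284
grip_force: 45.3
[-5.14836127e-01 -1.33354176e-01  2.02849728e+00  5.54551180e-04
  1.25123060e+00  8.20954236e-01] [ 0.02989134 -0.80348492  0.09638936] [  5.99344123  -1.2184878  -28.40309329]
```

```bash
python3 -m inch '[{"delta_pos":[0,0,0.0045],"rotation":[0,0,0],"grip":-0.5},{"delta_pos":[0,0,0],"rotation":[0,0,-0.02],"grip":-0.5},{"delta_pos":[0,0,0],"rotation":[0,0,-0.02],"grip":-0.5},{"delta_pos":[0,0,0],"rotation":[0,0,-0.02],"grip":-0.5},{"delta_pos":[0,0,0],"rotation":[0,0,0],"grip":-0.5}]' 40
python3 -c "
from bench import r
o=r.observe();print(o['q'],o['torque'],o['contact_force'])"
python3 -m inch '[{"delta_pos":[0,0,0],"rotation":[0,0,-0.02],"grip":-0.5},{"delta_pos":[0,0,0],"rotation":[0,0,-0.02],"grip":-0.5},{"delta_pos":[0,0,0],"rotation":[0,0,0],"grip":-0.5},{"delta_pos":[0,0,0],"rotation":[0,0,0],"grip":-0.5},{"delta_pos":[0,0,0],"rotation":[0,0,0],"grip":-0.5}]' 40
python3 -c "
from bench import r
o=r.observe();print(o['q'],o['torque'],o['contact_force'])"
```

```text
time_s: 3.15
eef_pos: [0.4209, -0.1794, 0.0982]
eef_rot: [-0.001, 0.977, 0.211, -0.002]
contact_force: [-6.9, 2.8, -5.5]
gripper_width: 0.0284
grip_force: 47.6
[-5.15036294e-01 -1.32270208e-01  2.02784481e+00 -1.53074162e-04
  1.25018027e+00  6.30284726e-01] [0.81397235 1.22913302 0.12056702] [-6.85999094  2.82003197 -5.49264864]
time_s: 3.65
eef_pos: [0.421, -0.1797, 0.0982]
eef_rot: [-0.001, 0.963, 0.271, -0.001]
contact_force: [-4.6, 0.1, -6.0]
gripper_width: 0.0285
grip_force: 47.4
[-5.15171581e-01 -1.32203896e-01  2.02773640e+00 -4.66381187e-04
  1.24954493e+00  5.06854459e-01] [0.58184755 1.07230658 0.10453781] [-4.61855707  0.06919198 -5.98271579]
```

18° of anticlockwise turning gave no rise in torque, which is past the play, so this way gives. I'll continue towards the stop.

```bash
python3 -m inch '[{"delta_pos":[0,0,0],"rotation":[0,0,-0.03],"grip":-0.5},{"delta_pos":[0,0,0],"rotation":[0,0,-0.03],"grip":-0.5},{"delta_pos":[0,0,0],"rotation":[0,0,-0.03],"grip":-0.5},{"delta_pos":[0,0,0],"rotation":[0,0,-0.03],"grip":-0.5},{"delta_pos":[0,0,0],"rotation":[0,0,-0.02],"grip":-0.5}]' 40
python3 -c "
from bench import r
o=r.observe();print(o['q'],o['torque'],o['contact_force'])"
python3 -m inch '[{"delta_pos":[0,0,0],"rotation":[0,0,-0.015],"grip":-0.5},{"delta_pos":[0,0,0],"rotation":[0,0,-0.015],"grip":-0.5},{"delta_pos":[0,0,0],"rotation":[0,0,0],"grip":-0.5},{"delta_pos":[0,0,0],"rotation":[0,0,0],"grip":-0.5},{"delta_pos":[0,0,0],"rotation":[0,0,0],"grip":-0.5}]' 40
python3 - <<'E'
from bench import r,snapshot
from h import *
o=r.observe();print(o['q'],o['torque'],o['contact_force'])
s=snapshot("top");t=snapshot("side")
c=[cv2.resize(x[y-45:y+45,u-45:u+45],(390,390),interpolation=2) for x,u,y in((s["color"],367,264),(t["color"],359,170))]
cv2.imwrite("pics/chk.png",np.hstack(c)[:,:,::-1])
E
```

```text
time_s: 4.15
eef_pos: [0.4218, -0.1805, 0.0983]
eef_rot: [-0.0, 0.879, 0.476, -0.001]
contact_force: [0.6, -3.3, -13.1]
gripper_width: 0.0282
grip_force: 46.7
[-5.15511940e-01 -1.31754840e-01  2.02728134e+00 -1.06409029e-03
  1.24709765e+00  6.34341697e-02] [-0.29187739  0.3341413  -0.08143041] [  0.61447845  -3.30589504 -13.07852529]
time_s: 4.65
eef_pos: [0.422, -0.1807, 0.0983]
eef_rot: [0.0, 0.857, 0.515, -0.001]
contact_force: [1.9, -5.0, -14.5]
gripper_width: 0.0287
grip_force: 46.6
[-5.15436925e-01 -1.31549362e-01  2.02707646e+00 -1.17816181e-03
  1.24663550e+00 -2.56424022e-02] [-0.65949373  0.37198445  0.12669405] [  1.94579144  -5.02916047 -14.48580487]
```

View pics/chk.png

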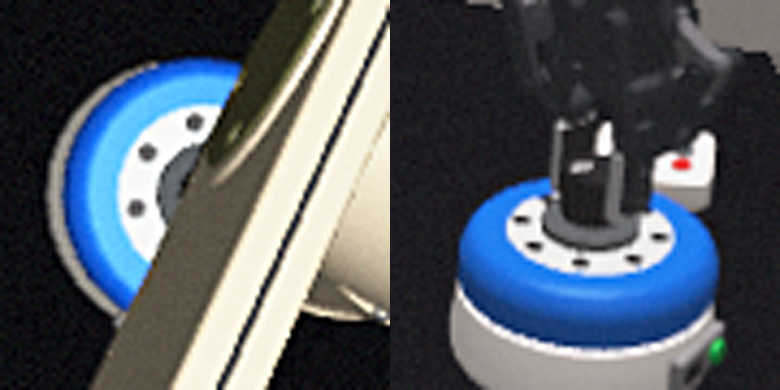

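The side view shows the mark at (583,167) in the crop, swung round with the jaws (48.6° of gripper turn so far). I'll push gently to the stop, with torque as the sign of reaching it.

```bash
python3 -m inch '[{"delta_pos":[0,0,0.001],"rotation":[0,0,-0.015],"grip":-0.5},{"delta_pos":[0,0,0],"rotation":[0,0,-0.015],"grip":-0.5},{"delta_pos":[0,0,0],"rotation":[0,0,-0.01],"grip":-0.5},{"delta_pos":[0,0,0],"rotation":[0,0,0],"grip":-0.5},{"delta_pos":[0,0,0],"rotation":[0,0,0],"grip":-0.5}]' 40
python3 -c "
from bench import r
o=r.observe();print(o['q'],o['torque'],o['contact_force'])"
```

```text
time_s: 5.25
eef_pos: [0.4226, -0.1804, 0.0984]
eef_rot: [0.0, 0.823, 0.567, -0.0]
contact_force: [-1.5, -0.5, -6.3]
gripper_width: 0.0285
grip_force: 47.0
[-5.14961599e-01 -1.31447161e-01  2.02672754e+00 -1.53146219e-04
  1.24605401e+00 -1.51039713e-01] [-0.03742822  0.32352001 -0.10112333] [-1.51058172 -0.52694759 -6.30513331]
```

No stop felt at 55.6° of gripper turn. A bit more should tell.

```bash
python3 -m inch '[{"delta_pos":[0,0,0],"rotation":[0,0,-0.015],"grip":-0.5},{"delta_pos":[0,0,0],"rotation":[0,0,-0.015],"grip":-0.5},{"delta_pos":[0,0,0],"rotation":[0,0,-0.01],"grip":-0.5},{"delta_pos":[0,0,0],"rotation":[0,0,0],"grip":-0.5},{"delta_pos":[0,0,0],"rotation":[0,0,0],"grip":-0.5}]' 40
python3 - <<'E'
from bench import r,snapshot
from h import *
o=r.observe();print(o['q'],o['torque'],o['contact_force'])
s=snapshot("wrist");t=snapshot("side")
c=[cv2.resize(t["color"][145:195,335:385],(400,400),interpolation=2),cv2.resize(s["color"][230:420,180:380],(400,400))]
cv2.imwrite("pics/chk2.png",np.hstack(c)[:,:,::-1])
E
```

```text
time_s: 5.75
eef_pos: [0.4233, -0.1788, 0.0984]
eef_rot: [-0.001, 0.786, 0.618, 0.001]
contact_force: [1.9, 7.7, -4.4]
gripper_width: 0.0283
grip_force: 47.2
[-0.51357015 -0.13146265  2.02664381  0.00312351  1.24650083 -0.27697315] [ 1.37506361 -0.37495698 -0.13071934] [ 1.86847122  7.74802202 -4.39667742]
```

View pics/chk2.png

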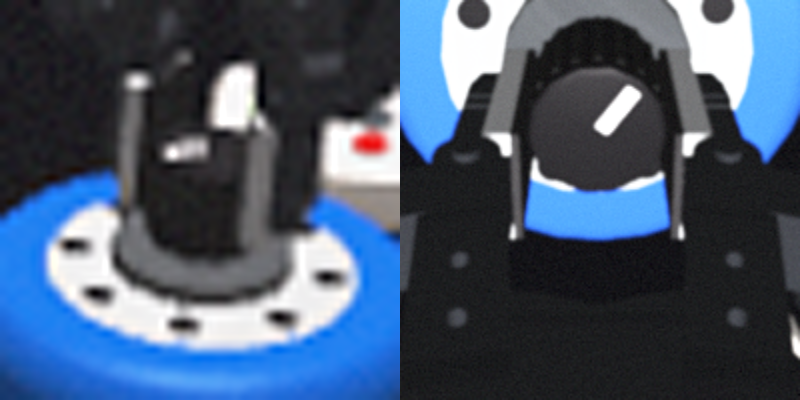

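The wrist crop shows the mark at (618,110), about 37° clockwise of "up", and it was about 29° before gripping. The nut followed the jaws with only some slip, so I'll measure its world angle.

```bash
cat > mk.py <<'E'
from h import *
def ang(s,box):
    x0,x1,y0,y1=box;g=cv2.cvtColor(s["color"],cv2.COLOR_RGB2GRAY)[y0:y1,x0:x1]
    v,u=np.nonzero(g>170);P=onplane(s,np.c_[u+x0,v+y0],.106)[:,:2]
    c=P.mean(0);w,V=np.linalg.eigh(np.cov((P-c).T));a=np.degrees(np.arctan2(V[1,1],V[0,1]))
    return len(u),c,a,np.sqrt(w)
E
python3 - <<'E'
from mk import *
from bench import snapshot
import pickle
print(ang(pickle.load(open("w1.pkl","rb")),(246,266,150,168)))
print(ang(pickle.load(open("s0.pkl","rb"))["top"],(371,380,255,264)))
print(ang(snapshot("wrist"),(270,304,266,298)))
E
```

```text
(88, array([ 0.43077771, -0.18097186]), np.float64(166.40817532735898), array([0.00134137, 0.0035236 ]))
(18, array([ 0.43046448, -0.18021474]), np.float64(151.4150622859544), array([0.00178619, 0.00448878]))
(249, array([ 0.42933381, -0.1743998 ]), np.float64(-141.45029978063695), array([0.00114813, 0.00340676]))
```

The mark went from -13.6° to 38.5°, so the nut has turned 52° (0.91 rad) and is at its stop. The last few degrees were the pads slipping. Now I'll release and retreat upwards.

```bash
python3 -m inch '[{"delta_pos":[0,0,0],"rotation":[0,0,0],"grip":0},{"delta_pos":[0,0,0],"rotation":[0,0,0],"grip":0.5},{"delta_pos":[0,0,0],"rotation":[0,0,0],"grip":1},{"delta_pos":[0,0,0],"rotation":[0,0,0],"grip":1},{"delta_pos":[0,0,-0.03],"rotation":[0,0,0],"grip":1}]'
python3 -m inch '[{"delta_pos":[0,0,-0.06],"rotation":[0,0,0],"grip":1},{"delta_pos":[0,0,-0.06],"rotation":[0,0,0],"grip":1},{"delta_pos":[0,0,-0.05],"rotation":[0,0,0],"grip":1},{"delta_pos":[0,0,0],"rotation":[0,0,0],"grip":1},{"delta_pos":[0,0,0],"rotation":[0,0,0],"grip":1}]'
python3 - <<'E'
from bench import r,snapshot
from mk import *
s=snapshot("wrist");o=r.observe();print(o["contact_force"],o["joint_vel"].round(3))
R_=rot(s["orientation"]);p=R_.T@(np.array([.428,-.176,.106])-s["xyz"]);K=s["camera_matrix"];u,v=(K@(p/p[2]))[:2].astype(int);print(u,v)
print(ang(s,(u-14,u+14,v-14,v+14)));cv2.imwrite("pics/end.png",cv2.resize(s["color"][max(v-90,0):v+90,u-100:u+100],None,fx=2.5,fy=2.5)[:,:,::-1])
E
```

```text
time_s: 6.4
eef_pos: [0.4211, -0.1795, 0.1142]
eef_rot: [-0.002, 0.786, 0.619, -0.001]
contact_force: [0.2, -0.4, 0.2]
gripper_width: 0.0855
grip_force: 0.0
time_s: 6.9
eef_pos: [0.4231, -0.1807, 0.219]
eef_rot: [0.001, 0.786, 0.619, 0.0]
contact_force: [-0.1, 0.6, -1.9]
gripper_width: 0.0852
grip_force: 0.0
[-0.0195346  -0.05648145 -0.29726457] [ 0.001  0.015  0.025 -0.     0.     0.001]
281 198
(94, array([ 0.42939276, -0.17462034]), np.float64(-141.1805946374595), array([0.00128508, 0.00346927]))
```

View pics/end.png

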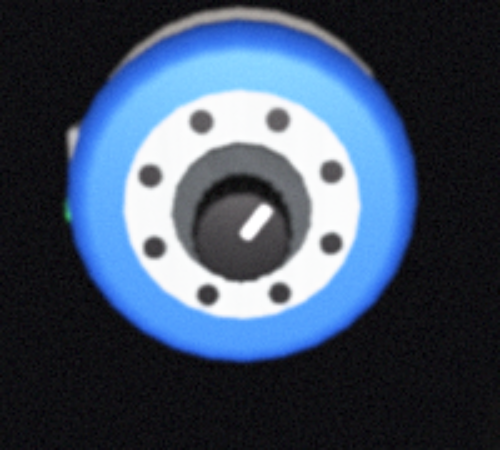

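The nut is free, with its mark at (257,222) in the crop. It rests at 38.8°, which is 52° from the start, and the gripper is clear.

```bash
python3 -c "
from bench import r
print(r.hand_in())"
```

```text
the job is handed in; nothing more can be done
None
```

I turned the large blue centrifuge's nut about 52° (0.91 rad) anticlockwise, the way it gave, to its stop and released it; the gripper is clear, the orange nut was never touched, and the job is handed in.

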